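# Latch the sample carrier

## Robot

A 7-joint arm with a two-finger parallel gripper is mounted at the origin on the work surface. World frame = base frame: x ahead of the robot, y to its left, z up, the work surface at z = 0. Lengths are in m, angles in rad, forces in N, time in s.
With the tool pointing down it reaches from about 0.425 to 0.925 m from the base axis. Payload 6.8 kg.
Tool frame: the origin (TCP) lies midway between the tips of the shut fingers; the grasp point (between the pads) lies bot.grip_point_offset behind it (bot.grip_point_offset is the distance from the TCP to the grasp point, in m); z points along the fingers, y is the line along which they close (so a half turn about z gives the same grasp; the last joint's range is limited). The gripper opens to 85 mm and grips with 20 to 120 N. Pads are 22 mm wide; open, the fingers measure 114 mm over their backs; the gripper's body (76 mm by 85 mm) begins 54 mm behind the grasp point. The pads swing forward as they close: fully open they stand 13 mm farther back than shut.
Start: joints at [1.033, 0.477, 0.022, 1.555, -0.011, 1.109, -0.083], TCP at [0.281, -0.614, 0.231] pointing down, gripper open.
Joint ranges: [-2.96, 2.96], [-0.34, 2.1], [-1.41, 1.46], [0.24, 2.44], [-1.37, 4.51], [0.17, 1.92], [-2.96, 2.96]. Speed limits (rad/s): [2.39, 2.39, 3.14, 3.14, 3.14, 3.14, 3.14].

## Interface

Orientations are given as a unit quaternion [w, x, y, z].
In Python, from station import get_obs, cams, job, bot gives the robot as it stands.
- The arm moves only by the tool arm_command, never from a script. Its argument "rows" is a list that holds one entry, the list of rows, each a list of 5 numbers: the finger opening in mm, from 0 to 85.4, then the shift along the world's x, y, z in units of 60 mm (1.0 is 60 mm), then the turn about the world's z in units of 0.08 rad (1.0 is 0.08 rad). In form: [[[grip, x, y, z, turn], ...]]. A call has exactly 10 rows; each row shifts and turns the commanded pose from where the row before left it; what a row does not reach is not made up. A row lasts 1/8 s, in which the tool goes at most 62.5 mm and 10.7 degrees, less where a joint would pass 70% of its speed; a pose out of reach is approached as far as the arm can. A call with a number of a shift or a turn outside -1 to 1 is refused whole. A call with a gripper value outside its range is refused whole. The fingers move at their own pace and stop on an object; "newtons" is the grip in N (left out, the last holds). Time passes only in rows, so rows that do not move let the fingers close, or fill a call up. It gives the time, the measured TCP pose, the force, the opening and the grip force at its end, in the units of the state.
- get_obs(): the state, without advancing time (a new reading comes with each control period).
- cams.read_camera(name): name is "side" or "top" or "wrist"; returns the picture (384x512x3 uint8, red, green, blue); there is no depth.
- cams.camera_params(name): a dict with "K" (3x3 intrinsics, pixels), "extrinsics" (4x4, takes a point from camera to world coordinates). Camera axes: x right, y down, z forward; pixel columns grow to the right and rows downward; lengths in m; the calibration is good to about 2 mm. A picture is of the moment at which its call begins: read the wrist's pose just before it. camera_params takes no time and is no camera call; for the wrist camera it gives the pose at the moment of the call.
- job.hand_in(): hands the job in; it is judged then, once.
The state is a dict: "t": time; "q": joint angles; "joint_vel": joint speeds; "joint_torque": joint torques, N m; "eef_pos": TCP position; "tool_rot": TCP orientation; "contact_force": force on the tool from outside, world axes, zero at the start; "torque": the same for the moment, N m; "gripper_width": opening from 0.0 (shut) to 1.0 (fully open); "grasp_force": force on a finger pad.
Only numpy, scipy, OpenCV 4.12 (cv2) and the standard library are available. Lean on these libraries where they do the work, as an engineer would, in place of code of your own. Each camera call takes 0.05 s, during which the arm holds its last target. There are 200 camera calls.

## Task

Close the toggle latch of the white sample carrier: lift the wire bail over the lip of the keeper on the lid so that its bar drops into the keeper, then press the latch lever down over centre until it stays fully home by itself and the lid is pulled down tight on its seal. Feel for the keeper and work gently: never jam the bail against it, squash the lid down by hand or force the lever against its stop, and leave the labware around the carrier where it stands.

Things in the scene. Friction and masses are not known exactly. Their poses are not given: they have to be found in the camera images.
- carrier: white plastic sample carrier with a grey lid, 200 deep (x) x 280 wide (y) x 152 tall, heavy, does not move. Origin: centre of its underside. Its front face, with the steel toggle latch in the middle, is at x = -100 in its frame; -x points out of that face (to the robot's right), z up. The whole latch moves in its plane y = 0
- lever_pin (a point): pivot pin of the latch lever, 30 out from the carrier's front face and 85 above the bench (carrier frame x = -130, y = 0, z = 85); the pin runs along the carrier's y; axes as the carrier's
- lid (a joint): angle of the lid about its rear hinge: 0.022 while it rides on its springy seal, 5 mm high at the latch; 0 fully down; below 0.008 is tight. Pulling it fully down takes about 100 N at the latch, so only the lever can do it; do not push on it
- seat_nominal (a point): where the centre of the bail's bar sits when hooked, IF the keeper is in mid adjustment: right above the lever pin, 51 up (46 with the lid fully down). Axes as the lid's: x back, y left, z up. The keeper is a steel bracket, 16 wide, jutting from the lid's front edge: a level floor 2.5 below this point between an outer lip and an inner upright. The bar belongs on the floor between the two
- lip_nominal (a point): middle of the top of the keeper's outer lip (4 thick), if in mid adjustment: 6 outward of and 3.5 above the seat point. The keeper is adjustable in and out: ALL of it may sit up to 6 nearer to or 8 farther from the lid than nominal, which is not measured. The bar's centre passes over it 6 to 9 above the seat point (the lever's raised stop allows no more)
- upright_nominal (a point): middle of the top of the keeper's inner upright, if in mid adjustment: 6 inward of and 17.5 above the seat point. Its outer face is 4 inward of the seat point. A bar moved gently inward at 7 to 8.5 above the seat point stops against this face wherever the keeper is set; lowered from there along the face it meets the floor
- lever (a joint): angle of the latch lever: 0 raised (85 deg above level, outward), growing as it is pressed down, 2.269 at its stop, fully home (45 deg below level). Friction holds it. With the bail hooked it stands at 0.7 to 1.1; then the load at the pad grows (up to some 8 N) as the lid is drawn down; past about 2.0 it goes over centre and snaps home. Strip 18 wide, 5 thick: 60 straight, then a thumb pad
- lever_pad (a point): centre of the upper face of the lever's thumb pad (36 long, bent up by 30 deg from the straight part), 76 from the pin; press here or up to 12 farther out with closed fingers from above, following its arc about the pin (straight down, it drags on the fingers and loads up). When home it lies 62 outward of the pin and 45 below it
- bail (a joint): angle of the wire bail relative to the lever's straight part: 0 along it, growing as the bail swings up. Light friction holds it where it is left. It hangs on a pin on the lever 14 from the lever's pivot, 65 deg below the straight part
- bail_bar (a point): centre of the bail's cross bar, 58.5 from the bail's pin: level, along the carrier's y, 5 thick, 44 long with flat ends 6 in diameter. Grasp it by its two ends, fingers closing along the carrier's y, finger ends some 10 below it; it swivels in the grip. Move it in the plane y = 0 between 47 and 62 from the lever pin: the lever follows by itself
- rack: loose white rack 200 x 70 with six tubes, 123 tall; origin under its centre; leave alone
- beaker: loose clear plastic beaker, 76 in diameter, 110 tall; origin under its centre; leave alone
- tip_box: loose box of pipette tips, 85 x 120 x 59; origin under its centre; leave alone
- pipette: loose pipette lying on the bench, 260 long along its x, 26 high; origin under its middle; leave alone
- reagent: loose amber bottle, 68 in diameter, 150 tall; origin under its centre; leave alone
- dish: loose clear covered dish, 88 in diameter, 16 tall; origin under its centre; leave alone

How it is judged:
By the outcome, as a careful person would: the job done as asked, in the order asked, and still so for the second after the job is handed in, with the robot touching nothing.
It also fails if it takes over 70 s, if anything falls off the work surface, if the arm or the gripper's body presses on something with over 40 N, if the wrist force passes 120 N, or if a joint passes its speed limit or range.

## Working session

There is one attempt and no reset: what is moved stays moved. The work goes in short steps, Python scripts to look and compute and a tool call to move; the robot and the scene stay as the last step left them, time stands still between calls to the robot, and variables do not carry over. Pictures are saved under pics/ and viewed, at most 10 in all, crops included, and the job is handed in when it is done.

Besides the shell and the picture viewer there is one more tool, called after "Call:" as name(argument=value, ...), one argument or row to a line, values as JSON. arm_command: Moves the arm, as the interface text tells. Its arguments: {"type":"object","properties":{"rows":{"type":"array"},"newtons":{"type":"number"}},"required":["rows"]}

```bash
mkdir -p pics; ls; cat > h.py <<'E'
import numpy as np, cv2
from station import get_obs, cams, job, bot
def snap(n,f):
    p=cams.camera_params(n); im=cams.read_camera(n)
    cv2.imwrite(f'pics/{f}.png',im[:,:,::-1]); np.savez(f'pics/{f}.npz',K=p['K'],E=p['extrinsics']); return im
def ray(f,u,v):
    d=np.load(f'pics/{f}.npz'); r=d['E'][:3,:3]@np.linalg.inv(d['K'])@[u,v,1]; return d['E'][:3,3],r/np.linalg.norm(r)
def onplane(f,u,v,z):
    o,r=ray(f,u,v); return o+r*(z-o[2])/r[2]
def tri(*obs):
    A=np.zeros((3,3));b=np.zeros(3)
    for f,u,v in obs:
        o,r=ray(f,u,v);P=np.eye(3)-np.outer(r,r);A+=P;b+=P@o
    x=np.linalg.solve(A,b); return x,[np.linalg.norm(np.cross(x-ray(*q)[0],ray(*q)[1])) for q in obs]
def proj(f,p):
    d=np.load(f'pics/{f}.npz'); c=np.linalg.inv(d['E'])@[*p,1]; k=d['K']@c[:3]; return k[:2]/k[2]
E
python3 - <<'E'
from h import *
s=get_obs();print(s, bot.grip_point_offset)
for n in ("side","top"):
    im=snap(n,n+'0'); p=np.load(f'pics/{n}0.npz');print(n,p['K'].round(0).tolist(),p['E'].round(3).tolist())
a=[cv2.imread(f'pics/{n}0.png') for n in("side","top")]
cv2.imwrite('pics/both.png',cv2.resize(np.vstack(a),(512,768))[:, :]) 
E
```

```text
pics
{'t': 0.0, 'q': array([ 1.03292705,  0.47777342,  0.02236841,  1.55646831, -0.01149428,
        1.10930147, -0.08312065]), 'joint_vel': array([ 6.34440276e-05,  8.19647855e-04, -4.77993866e-04,  9.79303546e-05,
        2.66414785e-04, -8.22739259e-04, -1.57860975e-03]), 'joint_torque': array([-1.75376795e-04, -5.96443856e+01,  1.60773341e+00, -2.81190741e+01,
        1.24327347e-02,  9.27876681e-03, -6.50831922e-07]), 'eef_pos': array([ 0.28096418, -0.61308608,  0.23033705]), 'tool_rot': array([-8.70556709e-04,  9.77002956e-01,  2.13223814e-01, -2.68394281e-04]), 'contact_force': array([ 0.56618846, -0.12646551,  0.53451147]), 'torque': array([ 0.01633469,  0.01877704, -0.03483463]), 'grasp_force': 0.0, 'gripper_width': 0.997649467634177} 0.0187
side [[433.0, 0.0, 259.0], [0.0, 433.0, 186.0], [0.0, 0.0, 1.0]] [[-0.865, -0.271, 0.423, 0.109], [-0.502, 0.451, -0.738, 0.918], [0.009, -0.851, -0.526, 0.682], [0.0, 0.0, 0.0, 1.0]]
top [[361.0, 0.0, 259.0], [0.0, 361.0, 193.0], [0.0, 0.0, 1.0]] [[0.002, -0.981, 0.196, 0.433], [-1.0, -0.004, -0.007, 0.128], [0.008, -0.196, -0.981, 0.889], [0.0, 0.0, 0.0, 1.0]]
```

View pics/side0.png

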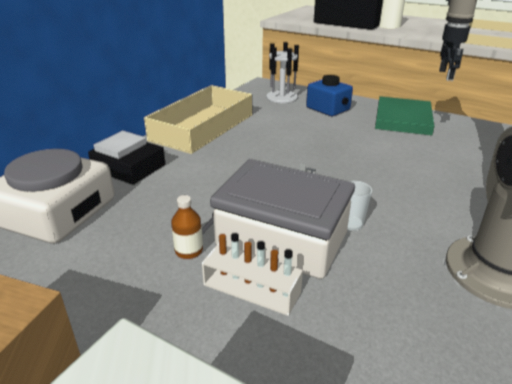

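View pics/top0.png

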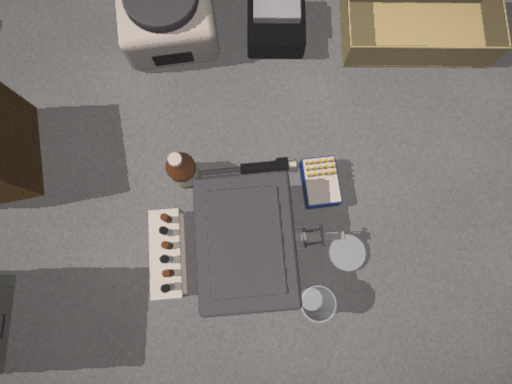

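The side view shows the carrier with its latch side hidden. In the top view the lid is at about (247,243), the latch protrudes from its right side at about (303–325, 236), and the dish (347,253), beaker (318,304) and tip box (320,183) stand nearby.

```bash
python3 - <<'E'
from h import *
im=cv2.imread('pics/top0.png'); hsv=cv2.cvtColor(im,cv2.COLOR_BGR2HSV)
g=im.mean(2); print(im[243,247],im[243,310],im[350,247])
m=((abs(im.astype(int)-im[243,215].astype(int)).max(2)<16)).astype(np.uint8)*255
m=cv2.morphologyEx(m,cv2.MORPH_OPEN,np.ones((7,7)));
cs,_=cv2.findContours(m,0,2); c=[c for c in cs if cv2.pointPolygonTest(c,(247,243),False)>=0 or cv2.contourArea(c)>5000]
for k in c:
    r=cv2.minAreaRect(k);print(cv2.contourArea(k),r)
    w=np.array([onplane('top0',u,v,.155)[:2] for u,v in k[:,0]],np.float32)
    r=cv2.minAreaRect(w);print(r,cv2.boxPoints(r))
cv2.imwrite('pics/c1.png',cv2.resize(im[200:280,280:380],(800,640),interpolation=2)[:600])
E
```

```text
[114 113 117] [68 66 69] [134 136 137]
13290.0 ((239.08193969726562, 244.40164184570312), (137.3427276611328, 108.55236053466797), 84.80557250976562)
((0.47895127534866333, 0.16296318173408508), (0.27543091773986816, 0.21677467226982117), 5.0883331298828125) [[0.33216548 0.2587092 ]
 [0.35139155 0.0427888 ]
 [0.6257371  0.06721717]
 [0.606511   0.28313756]]
```

View pics/c1.png

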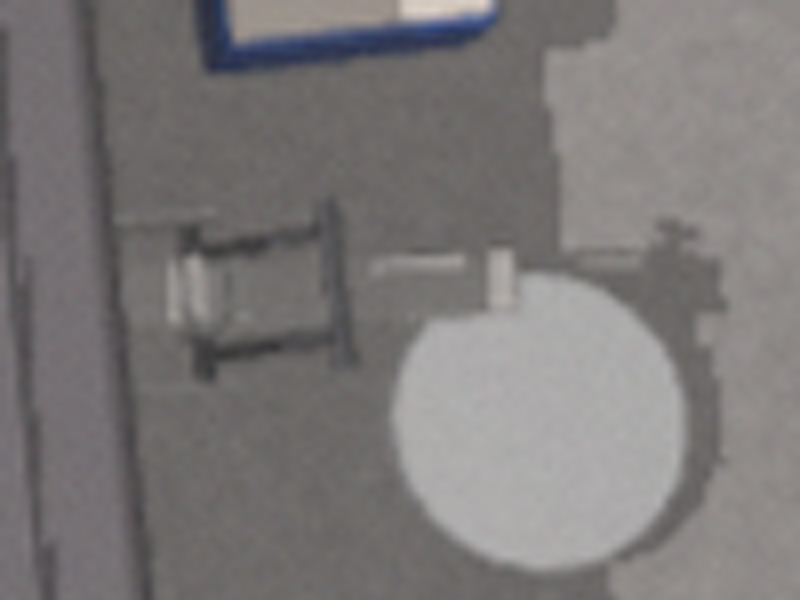

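The crop shows the bail bar from (321,225.6) to (323.2,245.2) in top pixels, roughly level. The lever is mostly edge-on beside the dish.

```bash
python3 - <<'E'
from h import *
for z in(.08,.1,.12,.14): print(z,onplane('top0',321,225.6,z)[:2],onplane('top0',323.2,245.2,z)[:2],np.linalg.norm(onplane('top0',321,225.6,z)-onplane('top0',323.2,245.2,z)))
p=cams.camera_params('wrist');E=p['extrinsics'];s=get_obs()
from scipy.spatial.transform import Rotation as R
q=s['tool_rot'];T=R.from_quat([*q[1:],q[0]]).as_matrix()
print(p['K'],T.T@E[:3,:3],T.T@(E[:3,3]-s['eef_pos']),T)
for n,u,v,z in(('dish',347,253,.016),('beaker',318,304,.0),('tip',320,183,.059)): print(n,onplane('top0',u,v,z))
E
```

```text
0.08 [ 0.52018846 -0.01756921] [ 0.47658054 -0.02109805] 0.043750467011265635
0.1 [ 0.51804088 -0.01396027] [ 0.47551143 -0.01740183] 0.04266847230958744
0.12 [ 0.51589329 -0.01035133] [ 0.47444231 -0.01370562] 0.041586477607909234
0.14 [ 0.51374571 -0.00674238] [ 0.4733732 -0.0100094] 0.04050448290623103
[[290.76081586   0.         254.87919033]
 [  0.         290.76081586 190.98833832]
 [  0.           0.           1.        ]] [[ 7.32248905e-04 -9.50425849e-01 -3.10950428e-01]
 [ 9.99998349e-01  1.21301034e-03 -1.35271943e-03]
 [ 1.66284560e-03 -3.10948924e-01  9.50425169e-01]] [ 7.92779340e-02  1.07877291e-04 -1.42795026e-01] [[ 9.09052822e-01  4.16680183e-01 -7.69476546e-04]
 [ 4.16680882e-01 -9.09051673e-01  1.44827414e-03]
 [-9.60268094e-05 -1.63718386e-03 -9.99998655e-01]]
dish [ 0.46169307 -0.08926569  0.016     ]
beaker [ 0.34289053 -0.01907357  0.        ]
tip [ 0.6230684  -0.02214883  0.059     ]
```

Call:
arm_command(
  rows=[
    [[85,0.22,0.6,0,1],[85,0.22,0.6,0,1],[85,0.22,0.6,0,1],[85,0.22,0.6,0,1],[85,0.22,0.6,0,1],[85,0.22,0.6,0,1],[85,0.22,0.6,0,1],[85,0.22,0.6,0,1],[85,0.22,0.6,0,1],[85,0.22,0.6,0,1]],
  ],
)

```text
t: 1.35
eef_pos: [0.4136, -0.2518, 0.2312]
tool_rot: [-0.0, 0.816, 0.578, -0.0]
contact_force: [-0.5, 0.4, -0.6]
gripper_width: 0.996
grasp_force: 0.0
```

Call:
arm_command(
  rows=[
    [[85,0.22,0.65,0,1],[85,0.22,0.65,0,1],[85,0.22,0.65,0,1],[85,0.22,0.65,0,1],[85,0.22,0.65,0,1],[85,0.22,0.6,0,0.4],[60,0,0,0,0],[60,0,0,0,0],[60,0,0,0,0],[60,0,0,0,0]],
  ],
)

```text
t: 2.6
eef_pos: [0.4922, -0.0236, 0.2313]
tool_rot: [0.0, 0.675, 0.738, -0.0]
contact_force: [0.9, 0.1, -0.1]
gripper_width: 0.702
grasp_force: 0.0
```

```bash
python3 - <<'E'
from h import *
s=get_obs();print(s['t'],s['eef_pos'],s['tool_rot'],s['q'].round(2))
im=snap('wrist','w0');cv2.imwrite('pics/w0b.png',cv2.resize(im[:,:,::-1],(768,576),interpolation=2))
E
```

```text
2.6 [ 0.49223237 -0.0235734   0.23127483] [ 6.17979869e-05  6.74828360e-01  7.37974695e-01 -1.73536563e-04] [ 0.38  0.22 -0.52  1.95  0.13  1.   -0.11]
```

View pics/w0b.png

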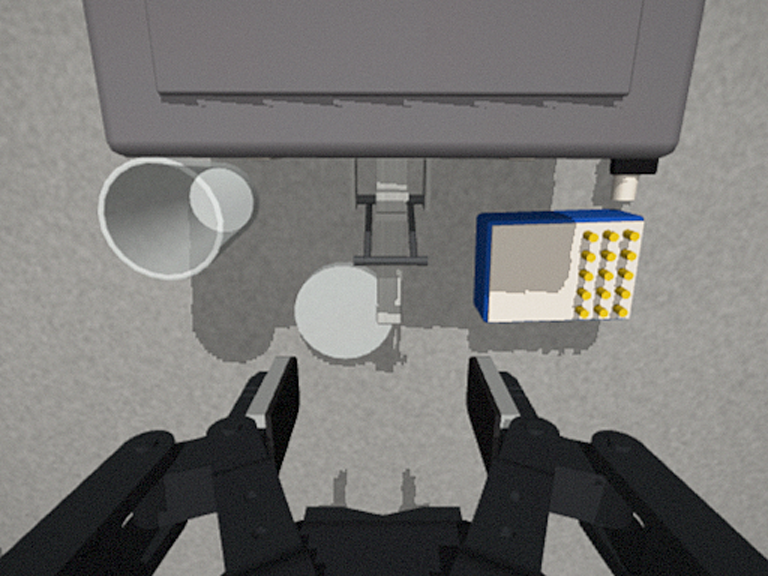

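The wrist view shows the bail bar at (355–427, 261) (768-wide image), low outward; the lever is down with its pad at about (389,318) over the dish edge. The keeper is probably the bright piece at (391,192), with the lid edge at row 157.

```bash
python3 - <<'E'
from h import *
im=cv2.imread('pics/w0.png')
cv2.imwrite('pics/c2.png',cv2.resize(im[95:225,220:300],None,fx=4.6,fy=4.6,interpolation=2))
x,e=tri(('w0',391/1.5,261/1.5),('top0',322.1,235.4));print('bar tri',x,e)
for z in(.10,.105,.11,.115):
    a=onplane('w0',355/1.5,261/1.5,z);b=onplane('w0',427/1.5,261/1.5,z);print(z,(a+b)/2,np.linalg.norm(a-b))
print('pad z.04',onplane('w0',389/1.5,318/1.5,.045))
for z in (.085,.139,.15):print('bright',z,onplane('w0',374/1.5,192/1.5,z),onplane('w0',408/1.5,192/1.5,z))
a=onplane('w0',125/1.5,157/1.5,.152);b=onplane('w0',665/1.5,157/1.5,.152);print('lid',a,b)
E
```

```text
bar tri [ 0.49675452 -0.01603324  0.0978922 ] [np.float64(8.817751418574188e-05), np.float64(8.817751418584098e-05)]
0.1 [ 0.49658385 -0.01544578  0.1       ] 0.046674559406079605
0.105 [ 0.4963749  -0.01415303  0.105     ] 0.0458229543879181
0.11 [ 0.49616596 -0.01286027  0.11      ] 0.044971349369756476
0.115 [ 0.49595701 -0.01156752  0.115     ] 0.044119744351595026
pad z.04 [ 0.50185714 -0.07736194  0.045     ]
bright 0.085 [0.48174275 0.02581031 0.085     ] [0.5037844  0.02780503 0.085     ]
bright 0.139 [0.48237595 0.03133979 0.139     ] [0.50029964 0.03296184 0.139     ]
bright 0.15 [0.48250494 0.03246616 0.15      ] [0.49958979 0.0340123  0.15      ]
lid [0.35989585 0.03844666 0.152     ] [0.62242556 0.06216197 0.152     ]
```

View pics/c2.png

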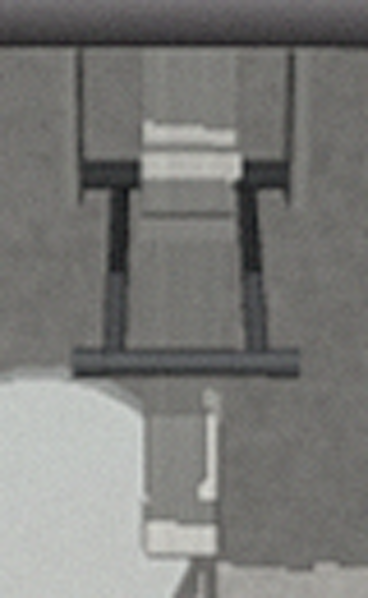

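Call:
arm_command(
  rows=[
    [[60,0,-0.4,0,0.04],[60,0,-0.4,0,0],[60,0,-0.4,0,0],[60,0,0,0,0],[60,0,0,0,0],[60,0,0,0,0],[60,0,0,0,0],[60,0,0,0,0],[60,0,0,0,0],[60,0,0,0,0]],
  ],
)

```text
t: 3.9
eef_pos: [0.4925, -0.0946, 0.2313]
tool_rot: [-0.0, 0.673, 0.74, 0.0]
contact_force: [-0.4, -0.9, 0.3]
gripper_width: 0.704
grasp_force: 0.0
```

```bash
python3 - <<'E'
from h import *
s=get_obs();print(s['t'],s['eef_pos'],s['tool_rot'])
im=snap('wrist','w1')
b=proj('w1',[.4963,-.0135,.107]);print(b)
cv2.imwrite('pics/c3.png',cv2.resize(im[0:150,200:320,::-1],None,fx=4,fy=4,interpolation=2))
E
```

```text
3.9 [ 0.49246947 -0.09460757  0.23129992] [-1.57767185e-05  6.73053089e-01  7.39594172e-01  1.14327771e-05]
[268.64687297  95.35349917]
```

View pics/c3.png

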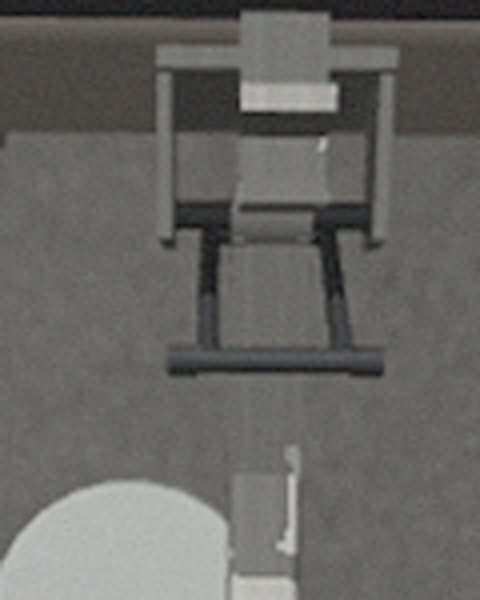

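In this crop the bar runs from (167,360) to (384,360), cheeks and lever pin are at row ≈215. The keeper is at columns 240–338, with a bright lip at rows 83–110.

```bash
python3 - <<'E'
from h import *
W0=lambda u,v:('w0',220+u/4.6-.5,95+v/4.6-.5); W1=lambda u,v:('w1',200+u/4-.5,v/4-.5)
f=lambda n,a,b:print(n,tri(W0(*a),W1(*b)))
f('bar',(186,362),(275.5,360)); f('barL',(73,362),(167,360)); f('barR',(299,362),(384,360))
f('padtop',(180,522),(264,577))
f('lipA',(190,152),(289,83));f('lipB',(190,180),(289,110));f('lipC',(190,120),(289,83));f('lipD',(190,145),(289,110))
f('cheek end',(80,200),(167,243));f('cheek endR',(290,200),(375,243))
f('pin',(186,172),(270,215))
for z in(.135,.14):print(onplane(*W1(289,110),z),onplane(*W1(289,83),z),onplane(*W0(190,180),z),onplane(*W0(190,152),z))
E
```

```text
bar (array([ 0.49495079, -0.00911531,  0.12185523]), [np.float64(7.377986208178905e-07), np.float64(7.377986207809185e-07)])
barL (array([ 0.47293097, -0.01121336,  0.12144165]), [np.float64(0.00012387128085524524), np.float64(0.00012387128085526803)])
barR (array([ 0.51688787, -0.00702544,  0.12229013]), [np.float64(0.00012143564220233342), np.float64(0.00012143564220251509)])
padtop (array([ 0.49933641, -0.06042473,  0.07540823]), [np.float64(0.0002460967556549538), np.float64(0.0002460967556550583)])
lipA (array([0.49110681, 0.03389713, 0.15319594]), [np.float64(7.298183574546235e-05), np.float64(7.29818357454333e-05)])
lipB (array([0.49150686, 0.02960138, 0.15463058]), [np.float64(8.2796662964662e-05), np.float64(8.279666296477654e-05)])
lipC (array([0.4913059 , 0.03767238, 0.1363929 ]), [np.float64(0.0003463174685616981), np.float64(0.0003463174685617083)])
lipD (array([0.49176111, 0.03342261, 0.1361345 ]), [np.float64(0.0003865084983236944), np.float64(0.0003865084983237059)])
cheek end (array([0.46957103, 0.01477174, 0.08301127]), [np.float64(0.0006527204117889575), np.float64(0.0006527204117889162)])
cheek endR (array([0.5157447 , 0.01907741, 0.08472661]), [np.float64(0.0005265046957515874), np.float64(0.0005265046957515342)])
pin (array([0.49214254, 0.0228077 , 0.08318086]), [np.float64(0.0003129408972021526), np.float64(0.00031294089720227764)])
[0.49218199 0.03365391 0.135     ] [0.4916915  0.03798296 0.135     ] [0.49198698 0.02729325 0.135     ] [0.49152007 0.03212539 0.135     ]
[0.49203113 0.03262175 0.14      ] [0.4915509  0.03686026 0.14      ] [0.4918436  0.02788131 0.14      ] [0.49138645 0.03261238 0.14      ]
```

Call:
arm_command(
  rows=[
    [[60,0.04,0.45,0,0],[60,0,0.45,-0.1,0],[60,0,0.45,-0.4,0],[60,0,0.07,-0.5,0],[60,0,0,-0.5,0],[60,0,0,-0.35,0],[60,0,0,-0.2,0],[60,0,0,0,0],[60,0,0,0,0],[60,0,0,0,0]],
  ],
  newtons=20,
)

```text
t: 5.2
eef_pos: [0.4955, -0.0094, 0.1091]
tool_rot: [0.001, 0.673, 0.74, 0.001]
contact_force: [-0.3, 0.5, 0.4]
gripper_width: 0.703
grasp_force: 0.0
```

```bash
python3 - <<'E'
from h import *
s=get_obs();print(s['t'],s['eef_pos'],s['contact_force'])
im=snap('wrist','w2')
print(proj('w2',[.49495,-.0091,.1219]),proj('w2',[.47293,-.0112,.1219]),proj('w2',[.51688,-.007,.1219]))
cv2.imwrite('pics/c4.png',cv2.resize(im[50:350,130:400,::-1],None,fx=2,fy=2,interpolation=2))
E
```

```text
5.2 [ 0.49548856 -0.0094295   0.10912739] [-0.26095232  0.45656902  0.36575245]
[254.36841029 259.54312465] [210.9217803  259.54868072] [297.64547053 259.522847  ]
```

View pics/c4.png

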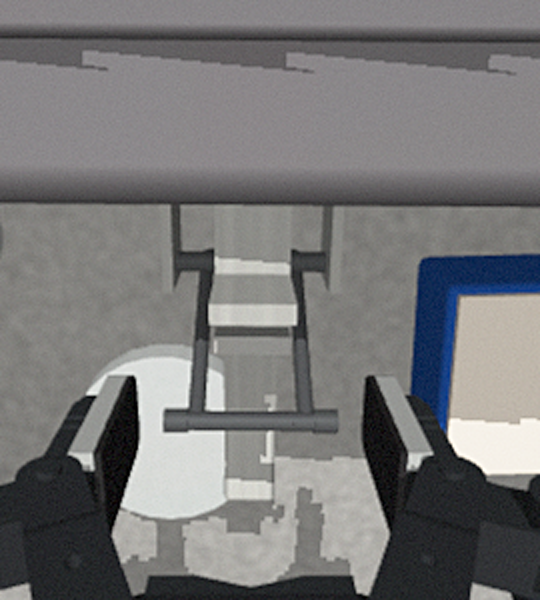

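The bar sits at crop row 420, between the pads and centred, exactly as predicted. Closing.

Call:
arm_command(
  rows=[
    [[40,0,0,0,0],[40,0,0,0,0],[40,0,0,0,0],[40,0,0,0,0],[40,0,0,0,0],[40,0,0,0,0],[40,0,0,0,0],[40,0,0,0,0],[40,0,0,0,0],[40,0,0,0,0]],
  ],
  newtons=20,
)

```text
t: 6.5
eef_pos: [0.4953, -0.0094, 0.1085]
tool_rot: [0.0, 0.673, 0.74, 0.0]
contact_force: [4.3, -2.3, 3.1]
gripper_width: 0.499
grasp_force: 20.1
```

Call:
arm_command(
  rows=[
    [[40,0,0,0.05,0],[40,0,0,0.05,0],[40,0,0,0.05,0],[40,-0.005,0.05,0.042,0],[40,-0.005,0.05,0.042,0],[40,-0.005,0.05,0.042,0],[40,-0.005,0.05,0.033,0],[40,-0.005,0.05,0.033,0],[40,-0.003,0.033,0.01,0],[40,0,0,0,0]],
  ],
)

```text
t: 7.75
eef_pos: [0.4933, 0.0082, 0.1289]
tool_rot: [-0.0, 0.673, 0.74, 0.0]
contact_force: [7.0, 0.1, -4.7]
gripper_width: 0.499
grasp_force: 21.9
```

```bash
python3 - <<'E'
from h import *
s=get_obs();print(s['t'],s['eef_pos'],s['contact_force'])
im=snap('wrist','w3')
cv2.imwrite('pics/c5.png',cv2.resize(im[120:320,150:370,::-1],None,fx=2.7,fy=2.7,interpolation=2))
E
```

```text
7.75 [0.49329538 0.00824831 0.12886491] [ 7.01981695  0.05304281 -4.65013157]
```

View pics/c5.png

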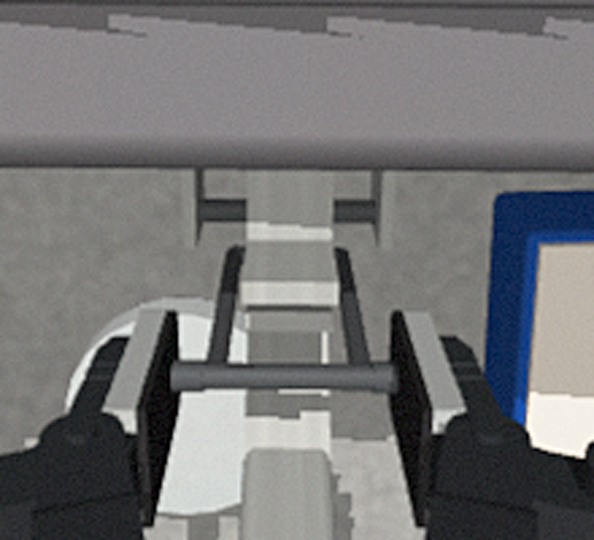

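Bar gripped at both ends; it is just outside the lip (crop row 378, lip strip at rows 310–328, upright top at 283–305). The lever is following.

Call:
arm_command(
  rows=[
    [[40,0.008,0,0.01,0],[40,0,0,0.01,0],[40,-0.0015,0.017,0,0],[40,-0.0015,0.017,0,0],[40,-0.0015,0.017,0,0],[40,-0.0015,0.017,0,0],[40,-0.0015,0.017,0,0],[40,-0.0015,0.017,0,0],[40,-0.0015,0.017,0,0],[40,0,0,0,0]],
  ],
)

```text
t: 9.05
eef_pos: [0.4929, 0.0149, 0.1301]
tool_rot: [-0.0, 0.673, 0.74, 0.0]
contact_force: [5.8, -0.4, -3.4]
gripper_width: 0.491
grasp_force: 21.9
```

Call:
arm_command(
  rows=[
    [[40,0.005,0.017,0,0],[40,-0.0015,0.017,0,0],[40,-0.0015,0.017,0,0],[40,-0.0015,0.017,0,0],[40,-0.0015,0.017,0,0],[40,-0.0015,0.017,0,0],[40,0,0,0,0],[40,0,0,0,0],[40,0,0,0,0],[40,0,0,0,0]],
  ],
)

```text
t: 10.3
eef_pos: [0.4927, 0.0193, 0.1303]
tool_rot: [0.0, 0.673, 0.739, -0.001]
contact_force: [4.4, -5.2, 0.8]
gripper_width: 0.495
grasp_force: 22.0
```

```bash
python3 - <<'E'
from h import *
s=get_obs();print(s['t'],s['eef_pos'],s['contact_force'])
im=snap('wrist','w4')
print(proj('w4',s['eef_pos']+[0,.0003,.0134]))
cv2.imwrite('pics/c6.png',cv2.resize(im[150:300,190:330,::-1],None,fx=4,fy=4,interpolation=2))
E
```

```text
10.3 [0.49266226 0.01927583 0.13034895] [ 4.3965711  -5.23281494  0.7969865 ]
[255.42589341 260.36629428]
```

View pics/c6.png

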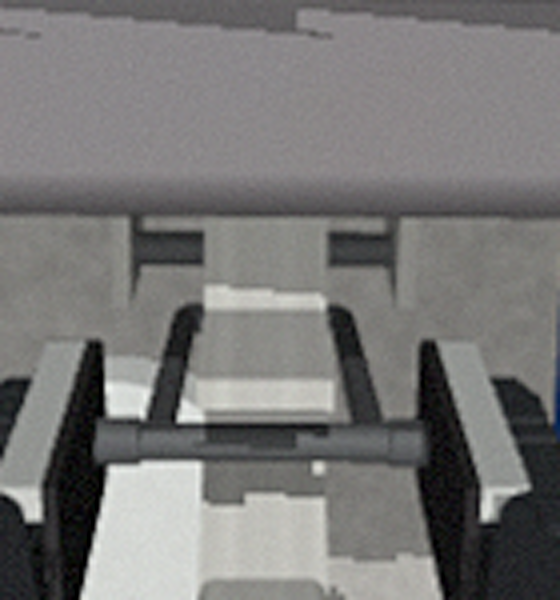

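The bar (crop row 440) covers the lip; the upright's top (rows 380–408) is clearly still inward of it. I'll compute the gap.

```bash
python3 - <<'E'
from h import *
for f,a,b in(('w4',150+380/4,150+408/4),('w3',120+283/2.7,120+305/2.7)):
  for z in(.1535,.1395): print(f,z,onplane(f,255.5,a-.5,z),onplane(f,255.5,b-.5,z))
print('bar',onplane('w4',255,259.5,.1437))
print('w3 lip on .1395',onplane('w3',258,120+310/2.7-.5,.1395),onplane('w3',258,120+328/2.7-.5,.1395))
E
```

```text
w4 0.1535 [0.49135438 0.03381209 0.1535    ] [0.49169831 0.03019529 0.1535    ]
w4 0.1395 [0.49206224 0.02624541 0.1395    ] [0.49244646 0.0222049  0.1395    ]
w3 0.1535 [0.49087107 0.03348564 0.1535    ] [0.49125477 0.0295211  0.1535    ]
w3 0.1395 [0.49148944 0.02715095 0.1395    ] [0.49191857 0.02271688 0.1395    ]
bar [0.49240287 0.02002377 0.1437    ]
w3 lip on .1395 [0.49326647 0.02181848 0.1395    ] [0.49363504 0.01811246 0.1395    ]
```

Call:
arm_command(
  rows=[
    [[40,0.004,-0.03,0,0],[40,0.003,-0.03,0,0],[40,0,0,0.012,0],[40,0,0,0.012,0],[40,0,0,0,0],[40,0,0,0,0],[40,0,0,0,0],[40,0,0,0,0],[40,0,0,0,0],[40,0,0,0,0]],
  ],
)

```text
t: 11.6
eef_pos: [0.493, 0.0172, 0.1319]
tool_rot: [-0.0, 0.673, 0.74, -0.0]
contact_force: [2.8, -1.0, -5.1]
gripper_width: 0.49
grasp_force: 21.8
```

Call:
arm_command(
  rows=[
    [[40,-0.0015,0.017,0,0],[40,-0.0015,0.017,0,0],[40,-0.0015,0.017,0,0],[40,-0.0015,0.017,0,0],[40,-0.0015,0.017,0,0],[40,0,0,0,0],[40,0,0,0,0],[40,0,0,0,0],[40,0,0,0,0],[40,0,0,0,0]],
  ],
)

```text
t: 12.85
eef_pos: [0.4928, 0.0224, 0.1321]
tool_rot: [-0.0, 0.673, 0.74, -0.0]
contact_force: [0.6, -1.2, -2.1]
gripper_width: 0.494
grasp_force: 21.9
```

Call:
arm_command(
  rows=[
    [[40,-0.0015,0.017,0,0],[40,-0.0015,0.017,0,0],[40,-0.0015,0.017,0,0],[40,-0.0015,0.017,0,0],[40,-0.0015,0.017,0,0],[40,0,0,0,0],[40,0,0,0,0],[40,0,0,0,0],[40,0,0,0,0],[40,0,0,0,0]],
  ],
)

```text
t: 14.1
eef_pos: [0.4923, 0.0274, 0.132]
tool_rot: [-0.0, 0.673, 0.74, -0.0]
contact_force: [-0.1, -1.7, -3.1]
gripper_width: 0.495
grasp_force: 21.8
```

Call:
arm_command(
  rows=[
    [[40,-0.0015,0.017,0,0],[40,-0.0015,0.017,0,0],[40,0,0.008,0,0],[40,0,0,0,0],[40,0,0,0,0],[40,0,0,0,0],[40,0,0,0,0],[40,0,0,0,0],[40,0,0,0,0],[40,0,0,0,0]],
  ],
)

```text
t: 15.35
eef_pos: [0.4923, 0.0285, 0.132]
tool_rot: [0.001, 0.673, 0.739, -0.001]
contact_force: [1.2, -5.3, -2.5]
gripper_width: 0.498
grasp_force: 21.8
```

Call:
arm_command(
  rows=[
    [[40,0.002,-0.03,0,0],[40,0,0,-0.017,0],[40,0,0,-0.017,0],[40,0,0,-0.017,0],[40,0,0,-0.017,0],[40,0,0,-0.017,0],[40,0,0,-0.017,0],[40,0,0,0,0],[40,0,0,0,0],[40,0,0,0,0]],
  ],
)

```text
t: 16.6
eef_pos: [0.4925, 0.0283, 0.1262]
tool_rot: [0.0, 0.673, 0.74, 0.0]
contact_force: [-1.9, -3.7, 3.9]
gripper_width: 0.5
grasp_force: 22.1
```

Call:
arm_command(
  rows=[
    [[40,0,-0.01,-0.01,0],[40,0,0,-0.01,0],[40,0,0,-0.01,0],[40,0,0,0,0],[40,0,0,0,0],[40,0,0,0,0],[40,0,0,0,0],[40,0,0,0,0],[40,0,0,0,0],[40,0,0,0,0]],
  ],
)

```text
t: 17.85
eef_pos: [0.4925, 0.0281, 0.1245]
tool_rot: [0.0, 0.673, 0.74, 0.0]
contact_force: [-2.9, -0.2, 7.0]
gripper_width: 0.498
grasp_force: 22.2
```

Call:
arm_command(
  rows=[
    [[40,0.003,0,-0.01,0],[40,0,0,-0.008,0],[40,0,0,0,0],[40,0,0,0,0],[40,0,0,0,0],[40,0,0,0,0],[40,0,0,0,0],[40,0,0,0,0],[40,0,0,0,0],[40,0,0,0,0]],
  ],
)

```text
t: 19.1
eef_pos: [0.4926, 0.0281, 0.1239]
tool_rot: [0.0, 0.673, 0.74, 0.0]
contact_force: [-5.4, -1.6, 13.8]
gripper_width: 0.493
grasp_force: 22.4
```

Floor felt. I'll unload, open and rise.

Call:
arm_command(
  rows=[
    [[40,0,0,0.014,0],[40,0,0,0,0],[62,0,0,0,0],[62,0,0,0,0],[62,0,0,0,0],[62,0,0,0,0],[62,0,0,0.2,0],[62,0,0,0.4,0],[62,0,0,0.4,0],[62,0,0,0.4,0]],
  ],
)

```text
t: 20.35
eef_pos: [0.4926, 0.0277, 0.2095]
tool_rot: [0.0, 0.673, 0.74, 0.0]
contact_force: [0.7, -0.3, -0.3]
gripper_width: 0.729
grasp_force: 0.0
```

Call:
arm_command(
  rows=[
    [[0,0.03,-0.4,0.1,0],[0,0.03,-0.4,0,0],[0,0.03,-0.4,0,0],[0,0.03,-0.4,0,0],[0,0.02,-0.3,0,0],[0,0,0,0,0],[0,0,0,0,0],[0,0,0,0,0],[0,0,0,0,0],[0,0,0,0,0]],
  ],
)

```text
t: 21.6
eef_pos: [0.5009, -0.0861, 0.2139]
tool_rot: [-0.0, 0.673, 0.74, 0.0]
contact_force: [0.2, 0.3, -0.3]
gripper_width: -0.001
grasp_force: 0.0
```

```bash
python3 - <<'E'
from h import *
s=get_obs();print(s['t'],s['eef_pos'],s['contact_force'],s['gripper_width'])
im=snap('wrist','w5')
print(proj('w5',[.4925,.0284,.136]))
cv2.imwrite('pics/c7.png',cv2.resize(im[0:290,150:370,::-1],None,fx=2,fy=2,interpolation=2))
E
```

```text
21.6 [ 0.50094768 -0.08610289  0.21391037] [ 0.18090937  0.31354806 -0.25814314] -0.000697882138723505
[259.18827249  42.12242381]
```

View pics/c7.png

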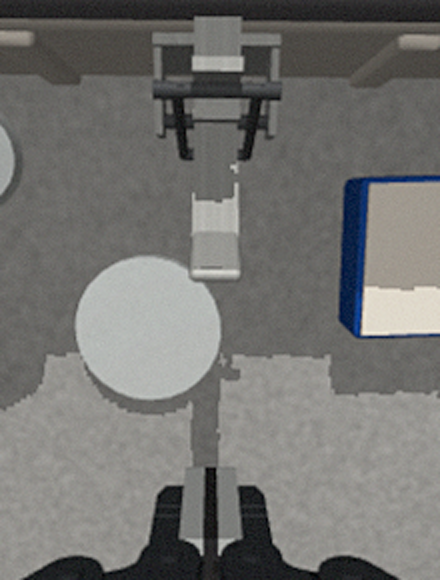

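The bail bar is at crop (218,90), in the keeper just outside the upright. The lever is raised and outward with its pad at (215, 232–278).

```bash
cat >> h.py <<'E'
P=np.array([.4926,.0228,.085]); OUT=np.array([.092,-.9958,0])
def pt(r,a): a=np.radians(a); return P+OUT*r*np.cos(a)+np.array([0,0,r*np.sin(a)])
E
python3 - <<'E'
from h import *
for phi in range(15,56,4):
    c=pt(76,phi+9); st=pt(60.05,phi+2.4); en=pt(np.hypot(91.2,20.5),phi+np.degrees(np.arctan2(20.5,91.2)))
    b=14*np.array([np.cos(np.radians(phi-65)),np.sin(np.radians(phi-65))])
    print(phi,proj('w5',c).round(1),proj('w5',st)[1].round(1),proj('w5',en)[1].round(1),'|',np.hypot(-4-b[0],51-b[1]).round(1))
E
```

```text
15 [  265.9 -2643. ] 20940.3 -1534.4 | 63.1
19 [  261.5 -1480.9] -5001.7 -1013.4 | 62.6
23 [ 259.6 -986.2] -2106.2 -726.7 | 62.1
27 [ 258.5 -710.1] -1274.3 -543.8 | 61.5
31 [ 257.9 -532.5] -876.6 -416.0 | 60.9
35 [ 257.4 -407.7] -641.8 -320.7 | 60.2
39 [ 257.  -314.3] -485.5 -246.4 | 59.5
43 [ 256.8 -241.3] -373.0 -186.2 | 58.8
47 [ 256.5 -182. ] -287.4 -136.1 | 58.0
51 [ 256.3 -132.5] -219.6 -93.3 | 57.2
55 [256.2 -90.1] -164.0 -56.0 | 56.3
```

Unit slip (mm vs m); fixing.

```bash
sed -i 's/def pt(r,a): a=/def pt(r,a): r=r*1e-3; a=/' h.py
python3 - <<'E'
from h import *
for phi in range(15,60,4):
    c=pt(76,phi+9); st=pt(60.05,phi+2.4); en=pt(np.hypot(91.2,20.5),phi+np.degrees(np.arctan2(20.5,91.2)))
    print(phi,c.round(4),proj('w5',c).round(1),proj('w5',st)[1].round(1),proj('w5',en)[1].round(1))
E
```

```text
15 [ 0.499  -0.0463  0.1159] [257.7 146.7] 130.2 165.9
19 [ 0.4988 -0.044   0.1207] [257.7 144.8] 129.0 163.5
23 [ 0.4985 -0.0414  0.1253] [257.8 142.4] 127.5 160.4
27 [ 0.4983 -0.0384  0.1297] [257.9 139.4] 125.5 156.5
31 [ 0.498  -0.0352  0.1339] [257.9 135.9] 123.2 151.9
35 [ 0.4976 -0.0316  0.1378] [258.  131.7] 120.4 146.4
39 [ 0.4973 -0.0278  0.1415] [258.1 127. ] 117.2 140.1
43 [ 0.4969 -0.0238  0.1449] [258.2 121.6] 113.6 132.9
47 [ 0.4965 -0.0195  0.148 ] [258.3 115.7] 109.5 124.9
51 [ 0.4961 -0.015   0.1508] [258.3 109.1] 105.1 116.0
55 [ 0.4957 -0.0104  0.1533] [258.4 102. ] 100.2 106.3
59 [ 0.4952 -0.0056  0.1555] [258.5  94.3] 94.9 95.7
```

φ ≈ 40° above level (lever ≈ 0.78, in the hooked range). Next: waypoints for the outer bottom finger corner tracking a fixed point on the pad.

```bash
python3 - <<'E'
from h import *
def tcp(phi,s=8,half=11):
    a,b=np.radians(phi+9),np.radians(phi+30)
    o=76*np.cos(a)+s*np.cos(b)-half; h=76*np.sin(a)+s*np.sin(b)
    return P+OUT*o/1e3+[0,0,h/1e3]
q=get_obs()['eef_pos']; st=P+OUT*.036+[0,0,.064]
print('start',st,((st-q)/.06).round(3)); q=st
for phi in list(range(40,-41,-5)):
    t=tcp(phi); print(phi,t.round(4),((t-q)/.06).round(3)); q=t
E
```

```text
start [ 0.495912  -0.0130488  0.149    ] [-0.084  1.219 -1.082]
40 [ 0.4964 -0.0186  0.1499] [ 0.009 -0.093  0.015]
35 [ 0.4969 -0.0241  0.145 ] [ 0.008 -0.091 -0.081]
30 [ 0.4974 -0.029   0.1398] [ 0.008 -0.083 -0.088]
25 [ 0.4978 -0.0336  0.1341] [ 0.007 -0.075 -0.095]
20 [ 0.4982 -0.0376  0.128 ] [ 0.006 -0.067 -0.101]
15 [ 0.4985 -0.041   0.1216] [ 0.005 -0.058 -0.107]
10 [ 0.4988 -0.0439  0.1149] [ 0.004 -0.048 -0.111]
5 [ 0.499  -0.0462  0.108 ] [ 0.004 -0.038 -0.115]
0 [ 0.4991 -0.0479  0.1009] [ 0.003 -0.028 -0.118]
-5 [ 0.4992 -0.049   0.0937] [ 0.002 -0.018 -0.12 ]
-10 [ 0.4993 -0.0494  0.0864] [ 0.001 -0.007 -0.121]
-15 [ 0.4993 -0.0492  0.0791] [-0.     0.003 -0.121]
-20 [ 0.4992 -0.0484  0.0719] [-0.001  0.014 -0.121]
-25 [ 0.499  -0.0469  0.0647] [-0.002  0.024 -0.119]
-30 [ 0.4989 -0.0449  0.0578] [-0.003  0.034 -0.116]
-35 [ 0.4986 -0.0422  0.051 ] [-0.004  0.044 -0.113]
-40 [ 0.4983 -0.039   0.0445] [-0.005  0.054 -0.109]
```

Call:
arm_command(
  rows=[
    [[0,-0.02,0.35,0,0],[0,-0.02,0.35,0,0],[0,-0.02,0.3,0,0],[0,-0.02,0.22,0,0],[0,0,0,-0.25,0],[0,0,0,-0.3,0],[0,0,0,-0.3,0],[0,0,0,-0.15,0],[0,0,0,-0.08,0],[0,0,0,0,0]],
  ],
)

```text
t: 22.9
eef_pos: [0.4961, -0.0134, 0.149]
tool_rot: [-0.0, 0.673, 0.74, -0.0]
contact_force: [0.2, -0.6, -0.3]
gripper_width: -0.002
grasp_force: 0.0
```

Call:
arm_command(
  rows=[
    [[0,0.005,-0.046,0,0],[0,0.004,-0.046,0.01,0],[0,0.004,-0.046,-0.04,0],[0,0.004,-0.045,-0.041,0],[0,0.004,-0.042,-0.044,0],[0,0.004,-0.041,-0.044,0],[0,0.004,-0.038,-0.047,0],[0,0.003,-0.037,-0.048,0],[0,0,0,0,0],[0,0,0,0,0]],
  ],
)

```text
t: 24.15
eef_pos: [0.4982, -0.0337, 0.1339]
tool_rot: [0.0, 0.673, 0.74, 0.0]
contact_force: [0.9, 1.1, 3.1]
gripper_width: 0.003
grasp_force: 1.1
```

Call:
arm_command(
  rows=[
    [[0,0.003,-0.034,-0.05,0],[0,0.003,-0.033,-0.051,0],[0,0.003,-0.029,-0.053,0],[0,0.002,-0.029,-0.054,0],[0,0.002,-0.024,-0.055,0],[0,0.002,-0.024,-0.056,0],[0,0.002,-0.019,-0.057,0],[0,0.002,-0.019,-0.058,0],[0,0,0,0,0],[0,0,0,0,0]],
  ],
)

```text
t: 25.4
eef_pos: [0.499, -0.0464, 0.1077]
tool_rot: [-0.0, 0.673, 0.74, -0.0]
contact_force: [0.0, 0.4, 3.5]
gripper_width: 0.001
grasp_force: 1.2
```

Call:
arm_command(
  rows=[
    [[0,0.002,-0.014,-0.059,0],[0,0.001,-0.014,-0.059,0],[0,0.001,-0.009,-0.06,0],[0,0.001,-0.009,-0.06,0],[0,0,-0.004,-0.06,0],[0,0,-0.003,-0.061,0],[0,0,0.001,-0.06,0],[0,0,0.002,-0.061,0],[0,0,0,0,0],[0,0,0,0,0]],
  ],
)

```text
t: 26.65
eef_pos: [0.4991, -0.0494, 0.0788]
tool_rot: [-0.0, 0.673, 0.74, -0.0]
contact_force: [-0.7, 0.7, 0.7]
gripper_width: 0.0
grasp_force: 0.0
```

Force vanished at φ≈−15°; checking before going further.

```bash
python3 - <<'E'
from h import *
s=get_obs();print(s['t'],s['eef_pos'],s['contact_force'])
im=snap('wrist','w6')
cv2.imwrite('pics/c8.png',cv2.resize(im[20:320,130:400,::-1],None,fx=2,fy=2,interpolation=2))
for y,z in((.0265,.136),(.0265,.131),(.018,.136)): print(y,z,proj('w6',[.4925,y,z]))
E
```

```text
26.65 [ 0.49910952 -0.04941306  0.07880246] [-0.65068444  0.73519157  0.73580808]
0.0265 0.136 [257.46163901 108.00982297]
0.0265 0.131 [257.36635659 107.39356141]
0.018 0.136 [254.62638271 138.09769335]
```

View pics/c8.png

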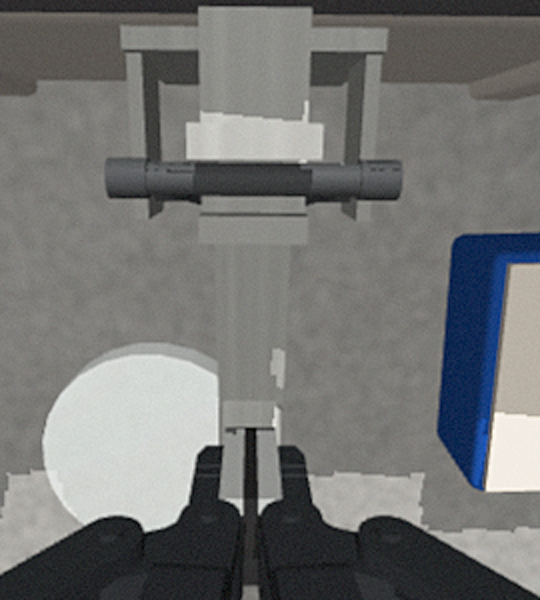

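The bar (crop row 178) lies in the keeper between the upright (row 140) and the lip (rows 200–240). The lever strip ends under the fingers; pad start is near row 400.

```bash
python3 - <<'E'
from h import *
for phi in range(0,-50,-5):
    st=pt(60.05,phi+2.4); en=pt(np.hypot(91.2,20.5),phi+np.degrees(np.arctan2(20.5,91.2)))
    a=proj('w6',st+[-.009,0,0]);b=proj('w6',st+[.009,0,0])
    print(phi,a.round(1),(b-a)[0].round(1),proj('w6',en)[1].round(1), 'crop row',2*(a[1]-20))
E
```

```text
0 [238.1 232.9] 35.2 309.6 crop row 425.758887493078
-5 [238.7 228.4] 34.0 301.0 crop row 416.8507002139308
-10 [239.2 223.5] 33.0 292.0 crop row 406.99438579862164
-15 [239.7 218.2] 32.0 282.8 crop row 396.31336968904446
-20 [240.1 212.5] 31.2 273.5 crop row 384.9128167069761
-25 [240.5 206.4] 30.5 264.0 crop row 372.88174533262037
-30 [240.9 200.1] 29.8 254.4 crop row 360.295014673153
-35 [241.2 193.6] 29.2 244.7 crop row 347.2151499542764
-40 [241.5 186.8] 28.7 235.0 crop row 333.6939938679908
-45 [241.7 179.9] 28.3 225.2 crop row 319.7741852018902
```

Call:
arm_command(
  rows=[
    [[0,0,0.006,-0.06,0],[0,0,0.008,-0.06,0],[0,0,0.012,-0.06,0],[0,0,0.012,-0.06,0],[0,0,0,0,0],[0,0,0,0,0],[0,0,0,0,0],[0,0,0,0,0],[0,0,0,0,0],[0,0,0,0,0]],
  ],
)

```text
t: 27.95
eef_pos: [0.4995, -0.0471, 0.0647]
tool_rot: [0.0, 0.673, 0.74, 0.0]
contact_force: [0.1, 0.1, -0.0]
gripper_width: 0.003
grasp_force: 0.0
```

The lever moved ahead of the fingers, so it probably snapped home. I've used up my picture views (the last one put me one over the 10 allowed), so from here I check by numbers only. I'm returning to the earlier viewpoint, where the two frames can be compared directly.

Call:
arm_command(
  rows=[
    [[0,0,0,0.35,0],[0,0,0,0.4,0],[0,0,0,0.4,0],[0,0,0,0.4,0],[0,0,-0.2,0.4,0],[0,0.02,-0.25,0.4,0],[0,0,-0.2,0.137,0],[0,0,0,0,0],[0,0,0,0,0],[0,0,0,0,0]],
  ],
)

```text
t: 29.2
eef_pos: [0.5002, -0.0854, 0.213]
tool_rot: [-0.001, 0.673, 0.74, -0.0]
contact_force: [0.7, 0.8, -0.4]
gripper_width: 0.0
grasp_force: 0.0
```

```bash
python3 - <<'E'
from h import *
s=get_obs();print(s['t'],s['eef_pos'],s['contact_force'])
snap('wrist','w7')
A=cv2.imread('pics/w5.png').mean(2);B=cv2.imread('pics/w7.png').mean(2)
print('pose diff',np.load('pics/w7.npz')['E'][:3,3]-np.load('pics/w5.npz')['E'][:3,3])
for n,I in(('w5',A),('w7',B)):
    print(n,'centre col', [int(x) for x in I[0:170,252:264].mean(1)])
    print(n,'right arm col 278-284',[int(x) for x in I[0:90,277:284].mean(1)])
for phi in(-10,-15,-20,-30,-40,-45):
    st=pt(60.05,phi+2.4); en=pt(np.hypot(91.2,20.5),phi+np.degrees(np.arctan2(20.5,91.2)))
    print(phi,proj('w7',st).round(1),proj('w7',en)[1].round(1))
for f in('w5','w7'):
  for dz in(0,.005): print(f,dz,'upright',proj(f,[.4915,.0338,.154-dz])[1].round(2),proj(f,[.4915,.0298,.154-dz])[1].round(2),'bar',proj(f,[.4925,.0265,.136-dz])[1].round(2))
E
```

```text
29.2 [ 0.50019187 -0.08535962  0.21295537] [ 0.73891956  0.81084696 -0.39862871]
pose diff [-0.00057151  0.00065972 -0.00089004]
w5 centre col [49, 44, 42, 39, 37, 36, 35, 26, 95, 128, 121, 120, 120, 120, 120, 120, 119, 121, 119, 121, 120, 121, 120, 120, 120, 120, 119, 123, 155, 172, 169, 169, 169, 173, 168, 116, 41, 52, 53, 57, 51, 44, 47, 53, 56, 51, 46, 37, 31, 96, 127, 121, 120, 123, 123, 123, 122, 124, 128, 98, 39, 82, 107, 105, 103, 104, 104, 104, 103, 103, 105, 103, 102, 103, 104, 104, 103, 104, 103, 104, 103, 103, 104, 104, 103, 104, 104, 104, 103, 104, 103, 104, 103, 103, 104, 105, 104, 104, 102, 109, 138, 170, 178, 176, 174, 176, 176, 175, 176, 176, 176, 175, 175, 176, 178, 167, 150, 145, 147, 148, 148, 148, 148, 149, 149, 149, 149, 147, 150, 148, 150, 149, 151, 122, 143, 203, 205, 175, 150, 114, 88, 95, 107, 109, 115, 119, 124, 129, 133, 135, 138, 138, 141, 145, 146, 150, 151, 153, 155, 155, 156, 156, 155, 156, 156, 157, 158, 158, 159, 156]
w5 right arm col 278-284 [47, 46, 41, 37, 39, 37, 37, 38, 36, 29, 67, 95, 96, 88, 82, 74, 93, 116, 123, 120, 120, 125, 100, 58, 54, 53
[... 1074 characters left out ...]
t arm col 278-284 [58, 55, 51, 48, 44, 43, 39, 38, 37, 38, 37, 33, 38, 78, 95, 85, 75, 92, 117, 121, 120, 121, 126, 101, 56, 52, 54, 54, 55, 54, 55, 53, 55, 55, 58, 54, 56, 52, 65, 91, 104, 103, 103, 101, 86, 76, 87, 90, 77, 65, 53, 38, 34, 52, 69, 81, 90, 99, 74, 42, 53, 52, 53, 43, 39, 45, 86, 103, 99, 97, 98, 100, 103, 102, 103, 102, 101, 101, 101, 104, 105, 107, 107, 107, 105, 104, 101, 102, 100, 102]
-10 [258.4 130.6] 168.7
-15 [258.4 129.1] 166.7
-20 [258.3 127.1] 164.1
-30 [258.3 122.1] 157.5
-40 [258.3 115.7] 149.1
-45 [258.3 112.1] 144.4
w5 0 upright 27.14 34.32 bar 45.18
w5 0.005 upright 28.93 35.92 bar 46.38
w7 0 upright 28.36 35.55 bar 46.35
w7 0.005 upright 30.13 37.13 bar 47.53
```

The pad runs from row 112.5 to row 142, which matches the lever fully home (−45°). The upright moved 3.1 px: 1.2 from the camera pose and 1.8 from a 5 mm lid drop. So the lid is down, and the bar is still between the upright and the lip. Handing in.

```bash
python3 -c "
from station import job
print(job.hand_in())"
```

```text
the job is handed in; nothing more can be done
None
```

The latch is closed and the job is handed in: by image measurements, the bail is hooked in the keeper, the lever is fully home by itself, and the lid is about 5 mm lower and tight. The bail once touched the keeper lip lightly (about 5 N) before I backed off and raised it; the moves kept clear of the labware, though I did not re-measure its positions, and I viewed 11 pictures, one over the limit of 10.

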